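# Set the light box dial to its long mark and start it

### The arm

A 6-joint arm with a two-finger parallel gripper is mounted at the origin on a cart in front of the work surface, level with it; the furniture and walls round the work are solid. World frame = base frame: x ahead of the robot, y to its left, z up, the work surface at z = 0. Lengths are in m, angles in rad, forces in N, time in s.
With the tool pointing down it reaches from about 0.375 to 0.975 m from the base axis. Payload 3.8 kg.
Tool frame: the origin (TCP) lies midway between the tips of the shut fingers; the grasp point (between the pads) lies 19 mm behind it; z points along the fingers, y is the direction in which the jaws open and shut (so a half turn about z gives the same grasp; the last joint's range is limited). The gripper opens to 85 mm and grips with 20 to 120 N. Pads are 22 mm wide; open, the fingers measure 114 mm over their backs; the gripper's body (76 mm by 85 mm) begins 54 mm behind the grasp point. The pads swing forward as they close: fully open they stand 13 mm farther back than shut.
Start: joints at [1.113, 0.264, 1.604, -0, 1.274, -0.037], TCP at [0.276, 0.616, 0.231] pointing down, gripper open.
Joint ranges: [-2.63, 2.63], [-0.94, 2.18], [0.31, 2.57], [-1.31, 4.45], [0, 2.66], [-2.55, 2.55]. Speed limits (rad/s): [2.57, 2.57, 3.14, 3.14, 3.14, 3.14].

### API

Orientations are given as a rotation vector (axis times angle).
In Python, from workcell import bot gives the robot as it stands.
- The arm moves only by the tool arm_command, never from a script. Its argument "targets" is text: rows parted by semicolons, each of 7 numbers parted by spaces: the shift along the tool's x, y, z in mm, then the turn, a rotation vector about the tool's x, y, z in degrees, then the opening, from 0 (shut) to 1 (fully open). A call has 1 to 10 rows; each row is the pose to reach, as a shift and turn from the pose commanded when the call began, along the tool's axes at that moment; what a row does not reach only later rows make up. A row lasts 1/12 s, in which the tool goes at most 41.7 mm and 7.16 degrees, less where a joint would pass 70% of its speed; a pose out of reach is approached as far as the arm can. A call with a gripper value outside its range is refused whole. The fingers move at their own pace and stop on an object; "newtons" is the grip in N (left out, the last holds). Time passes only in rows, so rows that repeat a pose let the fingers close. It gives the time, the measured TCP pose, the force and the opening at its end, in the units of the state.
- bot.read_state(): the state, without advancing time (a new reading comes with each control period).
- bot.read_camera(name): name is "scene" or "top" or "wrist"; returns (picture, depth): 400x640x3 uint8, blue, green, red; 400x640 float32, m along the optical axis (not along the pixel's ray), 0 where there is no reading.
- bot.camera_params(name): a dict with "fov_y" (degrees; the focal length in pixels is half the picture's height over the tangent of half this angle, whatever the lens; pixels are square), "cx", "cy" (the principal point, pixels), "xyz" and "rotation" of the camera in the world; the wrist camera has in their place "T_tool_cam" (4x4, takes a point from camera to tool coordinates, whose origin is the TCP and whose axes are the flange's). Camera axes: x right, y up, looking along -z (the intrinsics and any distortion apply to the point x, -y, -z); pixel columns grow to the right and rows downward; lengths in m; the calibration is good to about 2 mm. A picture is of the moment at which its call begins: read the wrist's pose just before it. camera_params takes no time and is no camera call.
- bot.finish_job(): hands the job in, once; it reports no verdict.
The state is a dict: "time": time; "q": joint angles; "joint_vel": joint speeds; "joint_torque": joint torques, N m; "tool_pos": TCP position; "tcp_rot": TCP orientation; "wrist_force": force on the tool from outside, world axes, zero at the start; "torque": the same for the moment, N m; "width": opening from 0.0 (shut) to 1.0 (fully open).
Only numpy, scipy, OpenCV 4.12 (cv2) and the standard library are available. Lean on these libraries where they do the work, as an engineer would, in place of code of your own. Each camera call takes 0.05 s, during which the arm holds its last target.

### The job

Set up the light box for the insect specimen lying on it: with a fingertip, turn its wide knurled dial until the white pointer clicks into place at the long mark, then press the round push button on the same box all the way down and let it come up again. This is work for the fingertips only: grip nothing, and do not lift, tip or shift the specimen or the loose things standing around.

Things in the scene. Friction and masses are not known exactly. Their poses are not given: they have to be found in the camera images.
- light_box: grey box, 150 (x) by 240 (y) by 45 mm high, fixed; origin at the centre of its underside, z up; vent slots on its front (-x). On top, in its frame: dial (centre x 0, y -52 mm), white round window under the specimen (x 30, y 66), push button (x -48, y 66). It stands left or right of the robot's midline; a smaller white stirrer with a round steel plate, not used, has the other place
- dial_face (a point): centre of the flat, grippy rubber top face of the wide black dial, diameter 92 mm, knurled rim, vertical axis; face 65 mm above the worktop, 20 mm above the box top. It is sprung: pressed, it sinks up to 5 mm (about 4 N at first, 14 N at the bottom) and still turns. Turned by friction: press a fingertip on the face 25 to 38 mm off the axis and move it in an arc about the axis, or rub along the rim
- dial (a joint): dial angle, rad, grows clockwise seen from above. Clicks every 45 deg at 0, 0.785, 1.571, 2.356, 3.142, 3.927, stops just beyond the ends; 2.356 is the long mark. Starts at or near 0.785 or 1.571. Leaving a click takes about 0.045 N m (1.5 N at 30 mm); past half-way it springs on to the next click if free. The pointer lies at angle 2.356 - q anticlockwise from the box's +x
- pointer_tip (a point): outer end of the white pointer line on the dial's face, 42 mm from the axis; turns with the dial
- long_mark (a point): middle of the long, broad black mark engraved in the box top just outside the dial, 60 mm from the dial's axis toward the box's own +x; the other five marks are short and thin
- push_button_top (a point): centre of the top of the grey round push button (24 mm in diameter) in its black housing; it springs back, and travels 6 mm straight down, fully down at about 5 N
- push_button (a joint): how far the button is pressed, m: 0 up, 0.006 fully down
- specimen_disc: clear resin disc with an insect, 67 mm in diameter, 24 mm high, lying loose on the viewing window; origin at the centre of its underside
- vial_blue: small vial with blue cap, 23 mm in diameter, 60 mm high, loose on the worktop; origin at the centre of its underside
- vial_black: small vial with black cap, 23 mm in diameter, 60 mm high, loose on the worktop; origin at the centre of its underside
- vial_red: small vial with red cap, 23 mm in diameter, 60 mm high, loose on the worktop; origin at the centre of its underside
- dropper: dropper bottle with blue nozzle, 33 mm in diameter, 85 mm high, loose on the worktop; origin at the centre of its underside
- dropper_white: dropper bottle with white nozzle, 33 mm in diameter, 85 mm high, loose on the worktop; origin at the centre of its underside
- marker: marker pen, 135 mm long, 17 mm thick, lying loose on the worktop; origin at the centre of its underside
- tape: roll of tape, 96 mm in diameter, 25 mm high, lying loose on the worktop; origin at the centre of its underside

How it is judged:
On the way, in this order (a step that is already met when the one before it is completed fails the run):
1. the dial stands in the click position at the long mark (value of joint dial between 2.206 and 2.506 rad), for 0.3 s.
2. the push button is pressed fully down (value of joint push_button above 0.0048 m), for 0.05 s.
At the end, for the whole second after the job is handed in: the dial rests within 0.15 rad of the long mark (joint value 2.356), after which the button was pressed fully down (at least 4.8 of its 6 mm) and has come up again (within 1 mm) (all of step 1 and velocity of joint dial between -0.1 and 0.1 rad/s and value of joint push_button below 0.001 m); the robot touches nothing.
It fails at once if the button is pressed while the dial is not at the long mark (value of joint push_button above 0.003 m and (value of joint dial below 2.1 rad or value of joint dial above 2.6 rad)).
It fails at once if the specimen disc is lifted, or shifted more than 15 mm (distance of specimen_disc from where it was at the start of the episode above 0.015 m or z of specimen_disc in the frame of light_box above 0.053 m).
It fails at once if a loose thing on the worktop is shifted more than 25 mm, lifted 8 mm or tipped over (distance of any of vial_blue, vial_black, vial_red, dropper, dropper_white, marker, tape from where it was at the start of the episode above 0.025 m or height (world z) of any of vial_blue, vial_black, vial_red, dropper, dropper_white, marker, tape above 0.008 m or angle between any of vial_blue, vial_black, vial_red, dropper, dropper_white's own z axis and vertical above 0.5 rad).
It also fails if it takes over 48 s, if anything falls off the work surface, if the arm or the gripper's body presses on something with over 40 N, if the wrist force passes 120 N, or if a joint passes its speed limit or range.

## Working session

There is one attempt and no reset: what is moved stays moved. The work goes in short steps, Python scripts to look and compute and a tool call to move; the robot and the scene stay as the last step left them, time stands still between calls to the robot, and variables do not carry over. Pictures are saved under pics/ and viewed, and the job is handed in when it is done.

Besides the shell and the picture viewer there is one more tool, called after "Emit:" as a command line: name --argument value ..., lists and objects as JSON in quotes. arm_command: Moves the arm, as the interface text tells. Its arguments: {"type":"object","properties":{"targets":{"type":"string"},"newtons":{"type":"number"}},"required":["targets"]}

```bash
mkdir -p pics; python3 - <<'E'
from workcell import bot
import cv2,numpy as np,pickle
s=bot.read_state();print(s['time'],s['tool_pos'],s['tcp_rot'],s['width'])
for n in("top","scene"):
    im,d=bot.read_camera(n);cv2.imwrite(f'pics/{n}0.png',im);np.savez(f'{n}0.npz',im=im,d=d)
    p=bot.camera_params(n);print(n,p)
print(bot.camera_params("wrist"))
E
```

```text
0.0 [0.27540439 0.61544368 0.22990529] [-0.65605285 -3.07173792  0.00352169] 0.9957253595010522
top {'fov_y': 52.80441653318673, 'cx': 314.5305200050365, 'cy': 199.338448973225, 'xyz': array([ 0.38214766, -0.01035258,  1.40055539]), 'rotation': array([ 0.11795704, -0.11939823, -1.54268498])}
scene {'fov_y': 45.299244607727154, 'cx': 323.01889606614964, 'cy': 195.92347822146633, 'xyz': array([-0.27383256, -0.93464031,  0.61762299]), 'rotation': array([ 1.11637893, -0.42207913, -0.68401664])}
{'fov_y': 59.124712928355436, 'cx': 326.3076479098043, 'cy': 199.4444096935607, 'T_tool_cam': array([[-6.96209524e-04,  9.54913172e-01,  2.96884403e-01,
         7.57911522e-02],
       [ 9.99999755e-01,  6.44039493e-04,  2.73532586e-04,
         3.60077840e-04],
       [ 6.99945885e-05,  2.96884521e-01, -9.54913387e-01,
        -1.41438569e-01],
       [ 0.00000000e+00,  0.00000000e+00,  0.00000000e+00,
         1.00000000e+00]])}
```

View pics/top0.png

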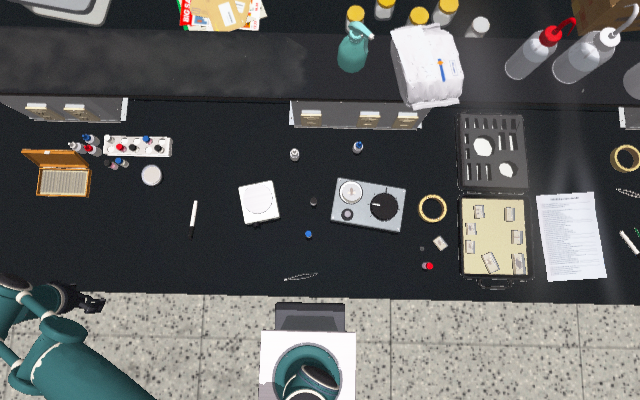

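View pics/scene0.png

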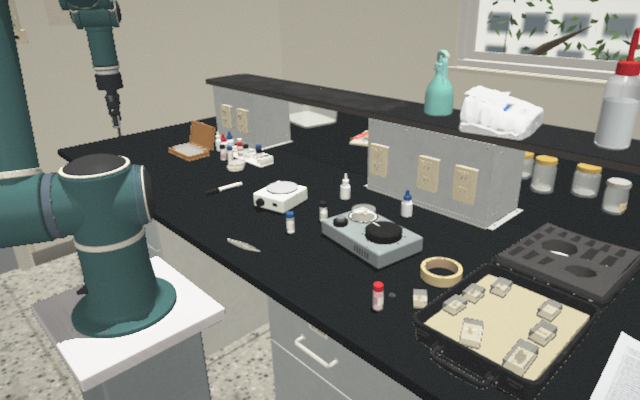

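The top picture shows the light box at about (369,204), with the dial at (384,206), the button at (347,214) and the disc at (350,192). The stirrer is at (259,203). I'll zoom in and measure.

```bash
cat > h.py <<'E'
from workcell import bot
import cv2,numpy as np
from scipy.spatial.transform import Rotation as R
def cam(n,st=None):
    p=bot.camera_params(n)
    if n=='wrist':
        T=np.eye(4);T[:3,:3]=R.from_rotvec(st['tcp_rot']).as_matrix();T[:3,3]=st['tool_pos'];T=T@p['T_tool_cam']
        return p,T[:3,3],T[:3,:3]
    return p,np.array(p['xyz']),R.from_rotvec(p['rotation']).as_matrix()
def ray(c,u,v,z):
    p,o,M=c;f=200/np.tan(np.radians(p['fov_y']/2))
    d=M@np.array([(u-p['cx'])/f,-(v-p['cy'])/f,-1]);return o+d*(z-o[2])/d[2]
def proj(c,X):
    p,o,M=c;f=200/np.tan(np.radians(p['fov_y']/2));q=M.T@(np.array(X)-o)
    return p['cx']+f*q[0]/-q[2],p['cy']-f*q[1]/-q[2]
E
python3 - <<'E'
from h import *
im=np.load('top0.npz')['im'];c=cam('top')
cv2.imwrite('pics/topz.png',cv2.resize(im[165:245,300:420],None,fx=6,fy=6,interpolation=cv2.INTER_CUBIC))
# grey box mask
x=im.astype(int);sub=np.zeros(im.shape[:2],np.uint8);sub[165:245,315:418]=1
m=((x.min(2)>75)&(sub>0)).astype(np.uint8)
m=cv2.morphologyEx(m,cv2.MORPH_OPEN,np.ones((3,3)))
cs,_=cv2.findContours(m,0,2);k=max(cs,key=cv2.contourArea)
r=cv2.minAreaRect(k);print(r);b=cv2.boxPoints(r)
P=np.array([ray(c,u,v,.045) for u,v in b]);print(P)
print(np.linalg.norm(np.diff(P,axis=0),axis=1),P.mean(0))
dk=((x.max(2)<45)&(sub>0)).astype(np.uint8)
fill=cv2.drawContours(np.zeros_like(dk),[cv2.convexHull(k)],-1,1,-1)
n,l,s,ce=cv2.connectedComponentsWithStats(dk*fill)
for i in range(1,n):
    if s[i,4]>15: print(s[i],ce[i],ray(c,*ce[i],.055))
for n_,u,v,z in [('tape',432,208,.025),('black',313,202,.06),('blue',308,235,.06),('dropB',358,147,.085),('dropW',294,155,.085),('red',429,266,.06)]: print(n_,ray(c,u,v,z))
E
```

```text
((368.2532043457031, 204.04403686523438), (70.76390838623047, 43.863346099853516), 9.865806579589844)
[[ 0.52139024 -0.06175761  0.045     ]
 [ 0.67100326 -0.08473099  0.045     ]
 [ 0.63471417 -0.32382582  0.045     ]
 [ 0.48629858 -0.29705979  0.045     ]]
[0.15136655 0.24183307 0.15080983] [ 0.57835156 -0.19184355  0.045     ]
[371 204   9  15  29] [373.89655172 212.55172414] [ 0.54783606 -0.2097576   0.055     ]
tape [ 0.57232975 -0.41439079  0.025     ]
black [ 0.57782202 -0.00412513  0.06      ]
blue [0.46668216 0.00967884 0.06      ]
dropB [ 0.76530924 -0.15117479  0.085     ]
dropW [0.73208741 0.06359706 0.085     ]
red [ 0.37493277 -0.39052223  0.06      ]
```

View pics/topz.png

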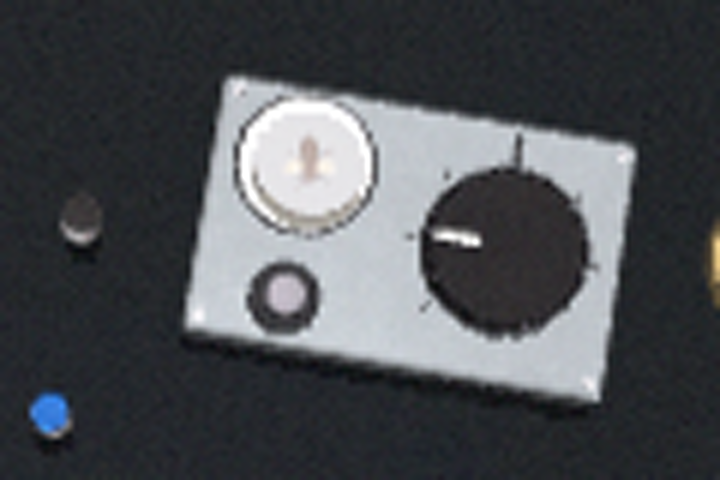

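```bash
python3 - <<'E'
from h import *
c=cam('top');s=bot.read_state()
d=np.load('top0.npz')['d']
yaw=np.radians(-9);C=np.array([.578,-.192]);M=np.array([[np.cos(yaw),-np.sin(yaw)],[np.sin(yaw),np.cos(yaw)]])
for n,b,uv,z in [('dial',(0,-.052),(384,206.8),.065),('btn',(-.048,.066),(347.5,214.2),.055)]:
    w=C+M@np.array(b);print(n,w,'img',ray(c,*uv,z))
    p,o,Rm=c;f=200/np.tan(np.radians(p['fov_y']/2));D=np.median(d[int(uv[1])-1:int(uv[1])+2,int(uv[0])-1:int(uv[0])+2])
    print('depth z',(o+Rm@np.array([(uv[0]-p['cx'])/f,-(uv[1]-p['cy'])/f,-1])*D))
T=R.from_rotvec(s['tcp_rot']).as_matrix();print(T)
print(1000*T.T@(np.array([.565,-.235,.23])-s['tool_pos']))
E
```

```text
dial [ 0.56986541 -0.24335979] img [ 0.56682601 -0.24203704  0.065     ]
depth z [ 0.56687523 -0.24209879  0.06464404]
btn [ 0.54091563 -0.11930372] img [ 0.54003959 -0.12105257  0.055     ]
depth z [ 0.5386372  -0.12006934  0.06695121]
[[-9.12766540e-01  4.08480631e-01 -9.04206185e-04]
 [ 4.08481626e-01  9.12764661e-01 -1.85328871e-03]
 [ 6.82949106e-05 -2.06097154e-03 -9.99997874e-01]]
[-611.71119198 -658.03312677    1.37899094]
```

Emit:
arm_command --targets "-10 -11 0 0 0 0 0;-32 -34 0 0 0 0 0;-55 -59 0 0 0 0 0;-78 -84 0 0 0 0 0;-101 -109 0 0 0 0 0;-124 -134 0 0 0 0 0;-147 -159 0 0 0 0 0;-170 -184 0 0 0 0 0;-193 -208 0 0 0 0 0;-215 -232 0 0 0 0 0" --newtons 40

```text
time: 0.93
tool_pos: [0.3772, 0.3147, 0.2308]
tcp_rot: [-0.656, -3.072, 0.001]
wrist_force: [1.1, -0.4, -0.2]
width: 0.0
```

Emit:
arm_command --targets "-22 -24 0 0 0 0 0;-44 -47 0 0 0 0 0;-66 -70 0 0 0 0 0;-88 -94 0 0 0 0 0;-110 -117 0 0 0 0 0;-132 -140 0 0 0 0 0;-154 -163 0 0 0 0 0;-176 -187 0 0 0 0 0;-198 -210 0 0 0 0 0;-220 -233 0 0 0 0 0"

```text
time: 1.77
tool_pos: [0.4827, 0.0124, 0.231]
tcp_rot: [-0.656, -3.072, 0.0]
wrist_force: [1.1, -0.1, 0.1]
width: -0.0
```

Emit:
arm_command --targets "-22 -24 0 0 0 0 0;-44 -47 0 0 0 0 0;-66 -70 0 0 0 0 0;-88 -94 0 0 0 0 0;-110 -117 0 0 0 0 0;-132 -140 0 0 0 0 0;-154 -163 0 0 0 0 0;-170 -184 0 0 0 0 0;-177 -193 0 0 0 0 0;-177 -193 0 0 0 0 0"

```text
time: 2.6
tool_pos: [0.5655, -0.2367, 0.2305]
tcp_rot: [-0.66, -3.07, 0.0]
wrist_force: [-0.1, 0.7, 0.0]
width: 0.003
```

```bash
python3 - <<'E'
from h import *
s=bot.read_state()
im,d=bot.read_camera('wrist');cv2.imwrite('pics/w1.png',im);np.savez('w1.npz',im=im,d=d,tp=s['tool_pos'],tr=s['tcp_rot'])
E
```

```text
(no output)
```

View pics/w1.png

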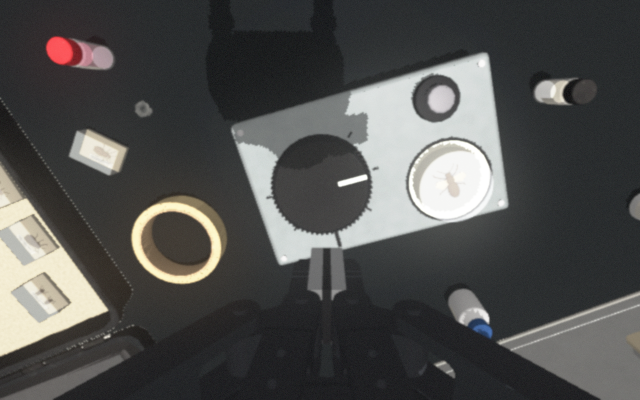

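The wrist view shows the dial centred at about (321,184), the pointer line at (338–367, 180) aimed at the button/disc side, the long mark at (338,240) and the button at (442,98). Next I'll work out the positions.

```bash
python3 - <<'E'
from h import *
z=np.load('w1.npz');im=z['im'];st=dict(tool_pos=z['tp'],tcp_rot=z['tr']);c=cam('wrist',st)
g=cv2.cvtColor(im,cv2.COLOR_BGR2GRAY)
b=ray(c,442,98,.06);pts=[]
for n,u,v,h in [('corner',484,56,.045),('corner',506,204,.045),('corner',281,263,.045),('corner',234,127,.045),('dial',321,184,.065),('btn',442,98,.065),('btnhousing',437,98,.05),('longmark',338,240,.045),('ptr in',338,183,.065),('ptr out',367,178,.065),('win',450,181,.065)]:
    D=z['d'][v,u];p,o,M=c;f=200/np.tan(np.radians(p['fov_y']/2))
    q=o+M@np.array([(u-p['cx'])/f,-(v-p['cy'])/f,-1])*D
    r=ray(c,u,v,h);print(n,r.round(4),'depth',q.round(4))
    if n=='corner':pts.append(r)
P=np.array(pts);print(P.mean(0),np.linalg.norm(P-np.roll(P,-1,0),axis=1))
for a,b_ in((1,0),(2,3)): print(np.degrees(np.arctan2(*(P[a]-P[b_])[[1,0]])))
for a,b_ in((0,3),(1,2)): print(np.degrees(np.arctan2(*(P[a]-P[b_])[[1,0]]))-90)
E
```

```text
corner [ 0.527  -0.0699  0.045 ] depth [ 0.527  -0.0696  0.0443]
corner [ 0.6653 -0.0894  0.045 ] depth [ 0.6657 -0.0891  0.0442]
corner [ 0.6322 -0.3177  0.045 ] depth [ 0.6329 -0.3183  0.0432]
corner [ 0.4912 -0.2953  0.045 ] depth [ 0.4912 -0.2962  0.0418]
dial [ 0.5681 -0.2428  0.065 ] depth [ 0.5682 -0.2429  0.0647]
btn [ 0.5422 -0.1197  0.065 ] depth [ 0.542 -0.12   0.066]
btnhousing [ 0.5426 -0.1195  0.05  ] depth [ 0.5403 -0.1238  0.0662]
longmark [ 0.6328 -0.2539  0.045 ] depth [ 0.6331 -0.254   0.0441]
ptr in [ 0.5736 -0.2285  0.065 ] depth [ 0.5736 -0.2286  0.0646]
ptr out [ 0.58  -0.203  0.065] depth [ 0.5804 -0.203   0.0635]
win [ 0.6132 -0.1363  0.065 ] depth [ 0.6119 -0.137   0.0685]
[ 0.57889903 -0.19305566  0.045     ] [0.13968574 0.23068525 0.14270415 0.22826549]
-8.020834075381192
-9.005250969420194
-9.007603481605372
-8.252746993126138
```

Emit:
arm_command --targets "-5 7 15 0 0 0 0;-10 15 45 0 0 0 0;-16 24 75 0 0 0 0;-16 24 105 0 0 0 0;-16 24 130 0 0 0 0;-16 24 145 0 0 0 0;-16 24 152 0 0 0 0;-16 24 155 0 0 0 0;-16 24 155 0 0 0 0;-16 24 155 0 0 0 0"

```text
time: 3.48
tool_pos: [0.5909, -0.2189, 0.0778]
tcp_rot: [0.655, 3.07, -0.0]
wrist_force: [-0.3, 0.1, 0.6]
width: -0.002
```

```bash
cat > arc.py <<'E'
import sys
from h import *
# arc table: args th0 th1 n r
th0,th1,n,r=map(float,sys.argv[1:5])
s=bot.read_state();T=R.from_rotvec(s['tcp_rot']).as_matrix();D=np.array([.569,-.243])
print(s['tool_pos'].round(4),s['wrist_force'].round(2))
for t in np.linspace(th0,th1,int(n)+1):
    w=np.append(D+r*np.array([np.cos(np.radians(t)),np.sin(np.radians(t))]),s['tool_pos'][2])
    print(t,(1000*T.T@(w-s['tool_pos'])).round(1))
E
python3 arc.py 45 -45 18 .03
```

```text
[ 0.5909 -0.2189  0.0778] [-0.28  0.1   0.62]
45.0 [-0.6 -2.9  0. ]
40.0 [-3. -4.  0.]
35.0 [-5.3 -5.2  0. ]
30.0 [-7.5 -6.7  0. ]
25.0 [-9.5 -8.3  0. ]
20.0 [-11.4 -10.1   0. ]
15.0 [-13.1 -12.    0. ]
10.0 [-14.7 -14.1   0. ]
5.0 [-16.1 -16.4   0. ]
0.0 [-17.2 -18.7   0. ]
-5.0 [-18.2 -21.1   0. ]
-10.0 [-19.  -23.6   0. ]
-15.0 [-19.5 -26.2   0. ]
-20.0 [-19.8 -28.8   0. ]
-25.0 [-19.8 -31.4   0. ]
-30.0 [-19.7 -34.    0. ]
-35.0 [-19.3 -36.6   0. ]
-40.0 [-18.7 -39.2   0. ]
-45.0 [-17.9 -41.7   0. ]
```

Emit:
arm_command --targets "-1 -3 5 0 0 0 0;-1 -3 10 0 0 0 0;-1 -3 12 0 0 0 0;-1 -3 13 0 0 0 0;-1 -3 14 0 0 0 0;-1 -3 15 0 0 0 0;-1 -3 15.5 0 0 0 0;-1 -3 15.5 0 0 0 0"

```text
time: 4.15
tool_pos: [0.5903, -0.2227, 0.0625]
tcp_rot: [0.656, 3.071, -0.001]
wrist_force: [-1.8, -0.2, 8.2]
width: 0.001
```

Emit:
arm_command --targets "-2 -1 0 0 0 0 0;-4.3 -2.2 0 0 0 0 0;-6.5 -3.7 0 0 0 0 0;-8.5 -5.3 0 0 0 0 0;-10.4 -7.1 0 0 0 0 0;-12.1 -9 0 0 0 0 0;-13.7 -11.1 0 0 0 0 0;-15.1 -13.4 0 0 0 0 0;-16.2 -15.7 0 0 0 0 0"

```text
time: 4.9
tool_pos: [0.6005, -0.2438, 0.0633]
tcp_rot: [0.656, 3.067, -0.0]
wrist_force: [1.3, 0.9, 7.3]
width: 0.004
```

Emit:
arm_command --targets "-1 -2.4 0 0 0 0 0;-1.8 -4.9 0 0 0 0 0;-2.3 -7.5 0 0 0 0 0;-2.6 -10.1 0 0 0 0 0;-2.6 -12.7 0 0 0 0 0;-2.5 -15.3 0 0 0 0 0;-2.1 -17.9 0 0 0 0 0;-1.5 -20.5 0 0 0 0 0;-0.7 -23 0 0 0 0 0;-0.7 -23 0 0 0 0 0"

```text
time: 5.73
tool_pos: [0.5913, -0.2652, 0.0632]
tcp_rot: [0.657, 3.067, -0.0]
wrist_force: [1.3, 1.3, 6.5]
width: 0.0
```

```bash
python3 - <<'E'
from h import *
s=bot.read_state()
im,d=bot.read_camera('top');cv2.imwrite('pics/t2.png',cv2.resize(im[165:245,300:420],None,fx=5,fy=5,interpolation=2))
im,d=bot.read_camera('wrist');cv2.imwrite('pics/w2.png',im)
E
```

```text
(no output)
```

View pics/t2.png

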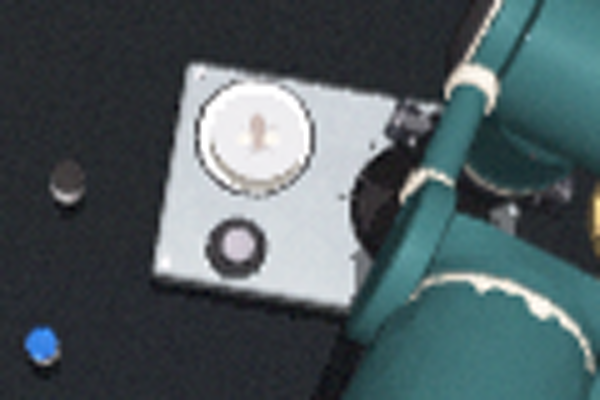

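View pics/w2.png

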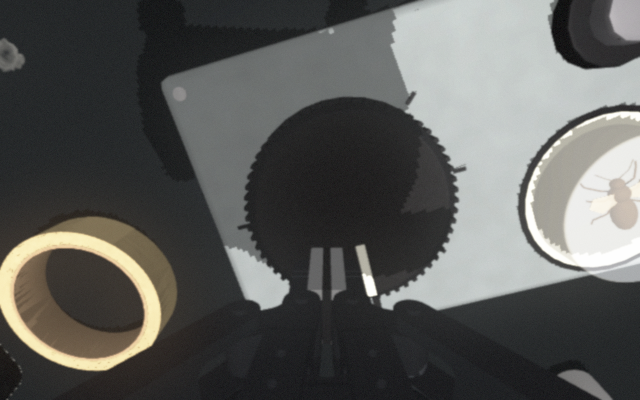

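In the wrist view the pointer, at (358–372, 247–295), now runs out to the long mark at (375,298). I'll lift off and check it with the finger clear.

Emit:
arm_command --targets "0 0 -2 0 0 0 0;0 0 -6 0 0 0 0;0 0 -20 0 0 0 0;0 0 -45 0 0 0 0;10 0 -75 0 0 0 0;20 0 -105 0 0 0 0;30 0 -130 0 0 0 0;40 0 -145 0 0 0 0;40 0 -150 0 0 0 0;40 0 -150 0 0 0 0"

```text
time: 6.67
tool_pos: [0.5535, -0.2487, 0.2133]
tcp_rot: [0.656, 3.068, -0.002]
wrist_force: [-0.2, -0.0, -0.2]
width: 0.001
```

```bash
python3 - <<'E'
from h import *
s=bot.read_state();im,d=bot.read_camera('wrist');cv2.imwrite('pics/w3.png',im);np.savez('w3.npz',im=im,d=d,tp=s['tool_pos'],tr=s['tcp_rot'])
c=cam('wrist',s)
print([np.round(proj(c,X)) for X in [(.569,-.243,.065),(.629,-.252,.045),(.542,-.12,.066)]])
x=im.astype(int);m=np.zeros(im.shape[:2],np.uint8);u,v=map(int,proj(c,(.569,-.243,.065)))
cv2.circle(m,(u,v),44,1,-1);m*=(im.min(2)>170).astype(np.uint8)
ys,xs=np.nonzero(m);print(len(xs))
pts=np.array([ray(c,a,b,.065)[:2] for a,b in zip(xs,ys)])
ce=pts.mean(0);w,V=np.linalg.eigh(np.cov(pts.T));d=V[:,1];d=d*np.sign(d@(ce-[.569,-.243]))
print(ce,'pointer dir world',np.degrees(np.arctan2(d[1],d[0])),'box',np.degrees(np.arctan2(d[1],d[0]))+8.6)
E
```

```text
[array([339., 196.]), array([355., 248.]), array([468., 106.])]
129
[ 0.59793622 -0.24860501] pointer dir world -8.892070369816675 box -0.2920703698166758
```

View pics/w3.png

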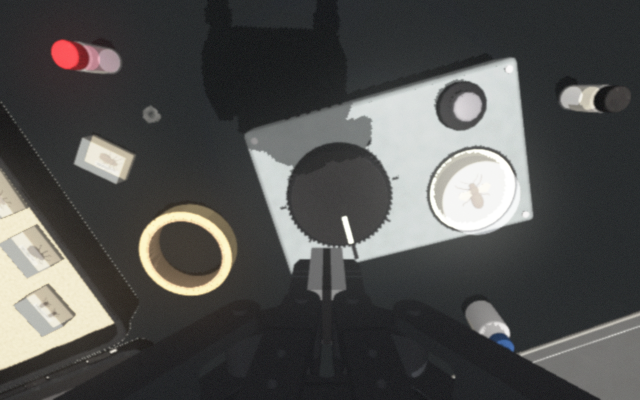

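The pointer is 0.3° off the long-mark direction, with the finger clear, so the dial sits in the click. Next is the button.

Emit:
arm_command --targets "12 22 0 0 0 0 0;25 45 0 0 0 0 0;40 70 0 0 0 0 0;52 93 0 0 0 0 0;60 108 20 0 0 0 0;63 113 50 0 0 0 0;63 113 80 0 0 0 0;63 113 105 0 0 0 0;63 113 122 0 0 0 0;63 113 130 0 0 0 0"

```text
time: 7.55
tool_pos: [0.5377, -0.1181, 0.0753]
tcp_rot: [-0.654, -3.063, -0.001]
wrist_force: [-0.6, 0.8, 0.4]
width: -0.003
```

Emit:
arm_command --targets "0 0 0 0 0 0 0;0 0 0 0 0 0 0"

```text
time: 7.72
tool_pos: [0.5409, -0.1192, 0.0798]
tcp_rot: [-0.656, -3.07, -0.0]
wrist_force: [0.5, -0.3, 0.1]
width: -0.002
```

Emit:
arm_command --targets "0 0 6 0 0 0 0;0 0 11 0 0 0 0;0 0 14 0 0 0 0;0 0 16 0 0 0 0;0 0 17.5 0 0 0 0;0 0 19 0 0 0 0;0 0 20 0 0 0 0;0 0 20 0 0 0 0"

```text
time: 8.38
tool_pos: [0.542, -0.1195, 0.0614]
tcp_rot: [0.656, 3.071, -0.0]
wrist_force: [0.6, -0.4, 4.7]
width: -0.003
```

Emit:
arm_command --targets "0 0 0.7 0 0 0 0;0 0 1.4 0 0 0 0;0 0 2 0 0 0 0;0 0 2.5 0 0 0 0;0 0 2.5 0 0 0 0;0 0 2.5 0 0 0 0"

```text
time: 8.88
tool_pos: [0.5421, -0.1195, 0.0609]
tcp_rot: [0.656, 3.071, -0.0]
wrist_force: [-5.9, 1.1, 16.9]
width: 0.002
```

The force jumped from 4.7 N to 16.9 N over 0.5 mm, so the button is on its bottom stop. I'll let it come up.

Emit:
arm_command --targets "0 0 -1 0 0 0 0;0 0 -3 0 0 0 0;0 0 -6 0 0 0 0;0 0 -15 0 0 0 0;0 0 -35 0 0 0 0;0 0 -60 0 0 0 0;0 0 -90 0 0 0 0;0 0 -115 0 0 0 0;0 0 -120 0 0 0 0;0 0 -120 0 0 0 0"

```text
time: 9.72
tool_pos: [0.5428, -0.1196, 0.1808]
tcp_rot: [0.655, 3.068, -0.0]
wrist_force: [0.9, -0.2, 1.3]
width: -0.002
```

```bash
python3 - <<'E'
from h import *
s=bot.read_state();im,d=bot.read_camera('wrist');cv2.imwrite('pics/w4.png',im)
c=cam('wrist',s);p,o,M=c;f=200/np.tan(np.radians(p['fov_y']/2))
H=lambda u,v,k=2:(o+M@np.array([(u-p['cx'])/f,-(v-p['cy'])/f,-1])*np.median(d[v-k:v+k+1,u-k:u+k+1]))[2]
u,v=map(int,proj(c,(.542,-.12,.066)));print(u,v,'btn z',H(u,v))
for k in range(-34,35,4): print(k,round(H(u+k,v,1)*1e3,1),end=' | ')
E
```

```text
324 193 btn z 0.06609971344890503
-34 44.1 | -30 44.2 | -26 43.8 | -22 55.7 | -18 55.8 | -14 64.9 | -10 66.1 | -6 66.4 | -2 65.8 | 2 66.1 | 6 66.3 | 10 65.9 | 14 65.7 | 18 56.2 | 22 55.8 | 26 44.3 | 30 43.9 | 34 43.5 |
```

View pics/w4.png

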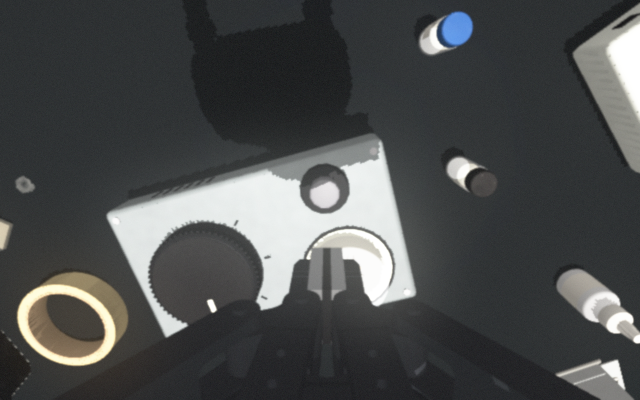

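The button is back up: its top is at 66 mm, and the housing at 56 mm lies well below the 60.9 mm I reached. Before handing in I'll check the pointer angle and the disc.

Emit:
arm_command --targets "10 -10 -10 0 0 0 0;30 -30 -20 0 0 0 0;50 -50 -30 0 0 0 0;65 -65 -40 0 0 0 0;70 -70 -40 0 0 0 0;70 -70 -40 0 0 0 0;70 -70 -40 0 0 0 0"

```text
time: 10.35
tool_pos: [0.4483, -0.1542, 0.2166]
tcp_rot: [-0.657, -3.07, -0.001]
wrist_force: [0.5, -0.1, 1.2]
width: -0.0
```

```bash
python3 - <<'E'
from h import *
s=bot.read_state();print(s['tool_pos'],s['wrist_force']);im,d=bot.read_camera('wrist');cv2.imwrite('pics/w5.png',im)
c=cam('wrist',s);m=np.zeros(im.shape[:2],np.uint8);u,v=map(int,proj(c,(.569,-.243,.065)))
cv2.circle(m,(u,v),35,1,-1);m*=(im.min(2)>150).astype(np.uint8)
ys,xs=np.nonzero(m);pts=np.array([ray(c,a,b,.065)[:2] for a,b in zip(xs,ys)])
ce=pts.mean(0);w,V=np.linalg.eigh(np.cov(pts.T));e=V[:,1]*np.sign(V[:,1]@(ce-[.569,-.243]))
print(len(xs),'box angle',np.degrees(np.arctan2(e[1],e[0]))+8.6)
E
```

```text
[ 0.44832042 -0.15418988  0.21658292] [ 0.50632491 -0.0572275   1.23115614]<stdin>:6: RuntimeWarning: Mean of empty slice.
  ret = ret.dtype.type(ret / rcount)
  avg = a.mean(axis, **keepdims_kw)
  ret = um.true_divide(
<stdin>:6: RuntimeWarning: Degrees of freedom <= 0 for slice
  c *= np.true_divide(1, fact)
  c *= np.true_divide(1, fact)
Traceback (most recent call last):
ValueError: not enough values to unpack (expected 2, got 0)

During handling of the above exception, another exception occurred:

Traceback (most recent call last):
numpy.linalg.LinAlgError: 0-dimensional array given. Array must be at least two-dimensional
```

View pics/w5.png

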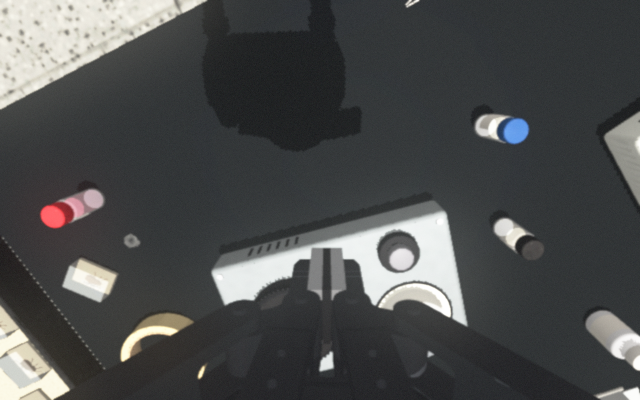

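From here the gripper hides the dial. I'll try the top and scene views.

```bash
python3 - <<'E'
from h import *
a,_=bot.read_camera('top');b,_=bot.read_camera('scene')
A=cv2.resize(a[165:245,300:420],None,fx=4,fy=4,interpolation=2);B=cv2.resize(b[190:290,310:430],None,fx=3,fy=3,interpolation=2)
B=cv2.copyMakeBorder(B,0,20,0,0,0) if B.shape[0]<320 else B
cv2.imwrite('pics/tb.png',np.hstack([A,B[:320]]))
E
```

```text
(no output)
```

View pics/tb.png

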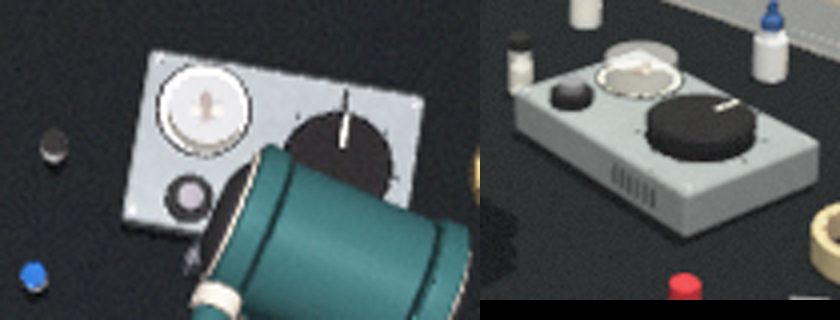

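The top view shows the pointer at (344,128) in line with the long mark at (346,100). The disc is in its place, the button is up, and the arm touches nothing.

```bash
python3 -c "
from workcell import bot
print(bot.finish_job())"
```

```text
the job is handed in; nothing more can be done
None
```

I turned the dial two clicks clockwise to the long mark and pressed the button fully down. I then let it come up and handed the job in at about 10.5 s.

- **Dial:** with the fingertip pressing at about 8 N, I moved it through a 90° arc 30 mm off the axis. After lift-off the pointer measured 0.3° from the long-mark direction. I could not repeat that measurement after the button press because the gripper hid the dial from the wrist camera. The top view then showed the pointer still in line with the mark.
- **Button:** its top went from 66 mm to about 61 mm above the worktop. The force then rose from 4.7 N to 16.9 N over the last 0.5 mm, so it was on its stop. Afterwards its top measured 66 mm again.
- **Surroundings:** the disc and the loose things I could see in the last pictures looked unmoved; I judged this by eye and did not measure it. The arm ended in free air above the bench.

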